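# Zero the tester and hold its guard open

### The job

The test is over on the board in the bench safety tester: turn the voltage dial back until its pointer faces the zero mark, and only then lift the clear guard and hold it open at 50 degrees from shut, so that the technician can reach in with both hands. The guard falls shut if let go, so finish while still holding it there in the gripper, steady. Leave the other things on the tester and the bench where they are.

Things in the scene. Friction and masses are not known exactly. Their poses are not given: they have to be found in the camera images.
- tester: bench safety tester, fixed to the bench: beige box 280 mm deep (x) by 340 mm wide (y), flat grey top deck 60 mm above the bench. Origin at bench level under its centre; +x points to its rear (hinge side), -x to its front, +y to the guard side, -y to the control strip. The guard covers the deck from y = -52 to +158 mm; the bare control strip with the dial lies beside it at -y.
- dial (a joint): angle of the voltage dial, rad: 0 when the pointer faces the zero mark, grows as the dial is turned clockwise seen from above, runs from -0.4 to 2.6. Stays where it is left, turns stiffly (0.05 N m), no click.
- dial_grip (a point): centre of the dial's grip, on its vertical turning axis, 18 mm above the tester's deck (78 mm above the bench). Black pointer knob: an upright bar 13 mm wide, 47 mm long, 24 mm tall (from 6 to 30 mm above the deck), on a disc 46 mm across. Its -x axis is the pointer direction: this end of the bar is pointed, with a white line on top; the other end is round. The guard's wall is 61 mm away on the +y side of the tester.
- zero_mark (a point): zero mark of the dial scale: a broad black raised bar 14 x 5 mm across the edge of the round aluminium dial plate, 39 mm from the dial's axis on the side of the tester's front (tester -x); the other scale marks are short thin lines inside the edge.
- guard (a joint): opening angle of the guard, rad: 0 shut, grows as its front rises, stop at 1.75. About 0.5 to 0.75 kg, no stay and no spring: it falls shut when let go at 50 degrees.
- guard_handle (a point): middle of the guard's handle: a round steel bar 12 mm thick, 120 mm long along the tester's y, carried by two arms 112 mm apart, 45 mm in front of the guard's front wall (39 mm clear gap behind the bar). With the guard shut it lies 98 mm above the bench (38 mm above the deck), 270 mm in front of the hinge axis and 27 mm below the guard's top. The frame turns with the guard. Clear plastic guard with aluminium edges: 225 mm deep, 210 mm wide, 65 mm high, standing on the deck.
- guard_hinge (a point): middle of the guard's hinge axis, which runs level along the tester's y, at deck height (60 mm above the bench), below the guard's rear wall. Frame as the tester's.
- multimeter: multimeter, grey handheld, 175 x 82 x 42 mm, lying flat. Bystander, loose; origin under its centre.
- solvent_bottle: white solvent bottle, 60 mm across, 135 mm tall, standing. Bystander, loose; origin under its centre.
- screwdriver: screwdriver, 180 mm long, lying. Bystander, loose; origin under its centre.
- solder_reel: aluminium solder reel, 56 mm across, 34 mm high, standing on its flange. Bystander, loose; origin under its centre.
- relay_board: small relay board, 52 x 40 x 16 mm, lying on the tester's control strip behind the dial. Bystander, loose; origin under its centre.
- parts_tray: black parts tray with six pockets, 110 x 160 x 28 mm. Bystander, loose; origin under its centre.
- side_cutters: side cutters, 135 mm long, 13 mm high, lying. Bystander, loose; origin under its centre.

How it is judged (in metres and radians):
On the way, in this order (a step that is already met when the one before it is completed fails the run):
1. the dial's pointer faces the zero mark, guard still shut (value of joint dial between -0.14 and 0.14 rad and value of joint guard below 0.1 rad), for 0.2 s.
2. the guard is lifted by the gripper (value of joint guard above 0.4 rad and contact force between the fingers and guard above 0.3 N), for 0.2 s.
At the end, for the whole second after the job is handed in: The dial's pointer is within 8 degrees of the zero mark; the guard is open 50 degrees, within 6 degrees, at rest (under 0.05 rad/s) and carried by the fingers alone; no bystander has moved 30 mm or more (value of joint dial between -0.14 and 0.14 rad and value of joint guard between 0.7677 and 0.9777 rad and velocity of joint guard between -0.05 and 0.05 rad/s and contact force between the fingers and guard above 0.5 N and distance of each of multimeter, solvent_bottle, screwdriver, solder_reel, relay_board, parts_tray, side_cutters from where it was at the start of the episode below 0.03 m); the arm keeps its last pose, push and grip.
It fails at once if the guard is lifted (more than 7 degrees) while the dial is not at zero (value of joint guard above 0.12 rad and (value of joint dial above 0.2 rad or value of joint dial below -0.2 rad)).
It fails at once if a bystander is shoved 30 mm or more (distance of any of multimeter, solvent_bottle, screwdriver, solder_reel, relay_board, parts_tray, side_cutters from where it was at the start of the episode above 0.03 m).
It fails at once if the solvent bottle is knocked over (angle between solvent_bottle's own z axis and vertical above 0.6 rad).
It also fails if it takes over 51 s, if anything falls off the work surface, if the arm or the gripper's body presses on something with over 40 N, if the wrist force passes 120 N, or if a joint passes its speed limit or range.

### The arm

A 6-joint arm with a two-finger parallel gripper is mounted at the origin on the work surface. World frame = base frame: x ahead of the robot, y to its left, z up, the work surface at z = 0. Lengths are in mm, angles in rad, forces in N, time in s.
With the tool pointing down it reaches from about 400 to 825 mm from the base axis. Payload 7 kg.
Tool frame: the origin (TCP) lies on the front face of the gripper's body, between the roots of the fingers; the fingertips stand 73 mm ahead of it and the grasp point (between the pads) lies 54 mm ahead of it; z points along the fingers, y is the line along which they close (so a half turn about z gives the same grasp; the last joint's range is limited). The gripper opens to 85 mm and grips with 20 to 120 N. Pads are 22 mm wide; open, the fingers measure 114 mm over their backs; the gripper's body (76 mm by 85 mm) begins 54 mm behind the grasp point. The pads swing forward as they close: fully open they stand 13 mm farther back than shut.
Start: joints at [1.491, 0.359, 0.012, 0, -1.224, -0.288], TCP at [242.712, 629.83, 303.902] pointing down, gripper open.
Joint ranges: [-3.07, 3.07], [-1.43, 2.12], [-1.02, 1.25], [-3.03, 1.67], [-3.05, -0], [-3.03, 3.03]. Speed limits (rad/s): [2.39, 2.39, 3.01, 3.14, 3.14, 3.14].

### API

Orientations are given as a unit quaternion [x, y, z, w].
In Python, from cell import arm, eyes, workorder gives the robot as it stands. The module is installed in compiled form; this text tells all that it offers.
- The arm moves only by the tool step_arm, never from a script. Its argument "moves" is a list of rows, each an object of numbers: "tx", "ty", "tz": the shift along the tool's x, y, z in mm; "ax", "ay", "az": the turn, a rotation vector about the tool's x, y, z in rad. In form: [{"tx": .., "ty": .., "tz": .., "ax": .., "ay": .., "az": ..}, ...]. A call has exactly 10 rows; each row is the pose to reach, as a shift and turn from the pose commanded when the call began, along the tool's axes at that moment; what a row does not reach only later rows make up. A row lasts 1/8 s, in which the tool goes at most 62.5 mm and 10.7 degrees, less where a joint would pass 70% of its speed; a pose out of reach is approached as far as the arm can. A call with a gripper value outside its range is refused whole. "jaw" is the opening, from -1 (shut) to 1 (fully open), set as the call begins (left out, the last holds). The fingers move at their own pace and stop on an object; "grip_force" is the grip in N (left out, the last holds). Time passes only in rows, so rows that repeat a pose let the fingers close, or fill a call up. It gives the time, the measured TCP pose, the force, the opening and the grip force at its end, in the units of the state.
- arm.sense(): the state, without advancing time (a new reading comes with each control period).
- eyes.read_camera(name): name is "scene" or "side" or "wrist"; returns the picture (384x512x3 uint8, red, green, blue); there is no depth.
- eyes.camera_info(name): a dict with "fx", "fy", "cx", "cy" (pixels), "D" ([k1, k2, p1, p2, k3] as OpenCV has them; the pictures are not rectified), "world_from_camera" (4x4, takes a point from camera to world coordinates); the wrist camera has in their place "hand_eye" (4x4, takes a point from camera to tool coordinates, whose origin is the TCP and whose axes are the flange's). Camera axes: x right, y up, looking along -z (the intrinsics and any distortion apply to the point x, -y, -z); pixel columns grow to the right and rows downward; lengths in mm; the calibration is good to about 2 mm. A picture is of the moment at which its call begins: read the wrist's pose just before it. camera_info takes no time and is no camera call.
- workorder.hand_in(): hands the job in; it is judged then, once.
The state is a dict: "time_s": time; "joint_pos": joint angles; "qd": joint speeds; "joint_efforts": joint torques, N m; "position": TCP position; "orientation": TCP orientation; "contact_force": force on the tool from outside, world axes, zero at the start; "ft_torque": the same for the moment, N m; "opening": opening from 0.0 (shut) to 1.0 (fully open); "gripper_force": force on a finger pad.
Only numpy, scipy, OpenCV 4.12 (cv2) and the standard library are available. Lean on these libraries where they do the work, as an engineer would, in place of code of your own. Each camera call takes 0.05 s, during which the arm holds its last target. There are 200 camera calls.

## Working session

There is one attempt and no reset: what is moved stays moved. The work goes in short steps, Python scripts to look and compute and a tool call to move; the robot and the scene stay as the last step left them, time stands still between calls to the robot, and variables do not carry over. Pictures are saved under pics/ and viewed, at most 10 in all, crops included, and the job is handed in when it is done.

Besides the shell and the picture viewer there is one more tool, called after "Call:" by a JSON object that holds its "method" and its "body". step_arm: Moves the arm, as the interface text tells. Its arguments: {"type":"object","properties":{"moves":{"type":"array","items":{"type":"object","properties":{"tx":{"type":"number"},"ty":{"type":"number"},"tz":{"type":"number"},"ax":{"type":"number"},"ay":{"type":"number"},"az":{"type":"number"}}}},"jaw":{"type":"number"},"grip_force":{"type":"number"}},"required":["moves"]}

```bash
mkdir -p pics; cat > h.py <<'E'
import numpy as np, cv2
from scipy.spatial.transform import Rotation as R
from cell import arm, eyes, workorder
def info(n,st=None):
    c=eyes.camera_info(n); K=np.array([[c['fx'],0,c['cx']],[0,c['fy'],c['cy']],[0,0,1.]]); D=np.array(c['D'],float)
    if 'hand_eye' in c:
        T=np.eye(4);T[:3,:3]=R.from_quat(st['orientation']).as_matrix();T[:3,3]=st['position'];W=T@np.array(c['hand_eye'])
    else: W=np.array(c['world_from_camera'])
    return K,D,W
def ray(cam,uv):
    K,D,W=cam; p=cv2.undistortPoints(np.array([[uv]],float),K,D)[0,0]
    return W[:3,3],W[:3,:3]@np.array([p[0],-p[1],-1.])
def onz(cam,uv,z):
    o,d=ray(cam,uv); return o+d*(z-o[2])/d[2]
def proj(cam,P):
    K,D,W=cam; q=(np.linalg.inv(W)@np.r_[P,1])[:3]; q=q*[1,-1,-1]
    return cv2.projectPoints(q.reshape(1,3),np.zeros(3),np.zeros(3),K,D)[0].ravel()
E
python3 - <<'E'
from h import *
s=arm.sense(); print(s)
for n in('scene','side','wrist'):
    im=eyes.read_camera(n); cv2.imwrite(f'pics/{n}0.png',im[:,:,::-1]); c=info(n,s); print(n,c[0][0,0],c[2].round(2).tolist())
a=cv2.imread('pics/scene0.png');b=cv2.imread('pics/side0.png')
cv2.imwrite('pics/sw.png',np.vstack([cv2.resize(a,(400,300)),cv2.resize(b,(400,300))]))
E
```

```text
{'time_s': 0.0, 'joint_pos': array([ 1.49108769e+00,  3.59372724e-01,  1.10508055e-02, -3.13853991e-04,
       -1.22409506e+00, -2.88087499e-01]), 'qd': array([-1.95229990e-04, -3.79188896e-04, -1.08367101e-03, -8.01712768e-05,
        1.01832447e-03, -1.18990446e-03]), 'joint_efforts': array([-1.78239523e-03, -5.83322346e+01,  2.93418825e+01,  6.93618312e+00,
       -5.92560915e-03,  2.81429045e-06]), 'position': array([242.60561017, 629.50785264, 302.9757749 ]), 'orientation': array([ 9.83128243e-01, -1.82915771e-01, -6.24716738e-05,  8.21275313e-04]), 'contact_force': array([-0.68456362,  0.47850267,  0.24799654]), 'ft_torque': array([ 0.00686245, -0.02011752,  0.00090916]), 'gripper_force': 0.0, 'opening': 0.9998541519681007}
scene 382.51578734908514 [[-0.65, -0.49, 0.58, 1164.84], [0.76, -0.44, 0.48, 548.52], [0.02, 0.75, 0.66, 766.1], [0.0, 0.0, 0.0, 1.0]]
side 354.985526087153 [[0.85, 0.24, -0.46, 202.11], [-0.52, 0.4, -0.75, -544.15], [0.0, 0.88, 0.47, 471.75], [0.0, 0.0, 0.0, 1.0]]
wrist 290.6765735518425 [[-0.36, 0.89, 0.28, 313.53], [-0.93, -0.34, -0.11, 600.74], [0.0, -0.3, 0.95, 374.3], [0.0, 0.0, 0.0, 1.0]]
```

View pics/scene0.png

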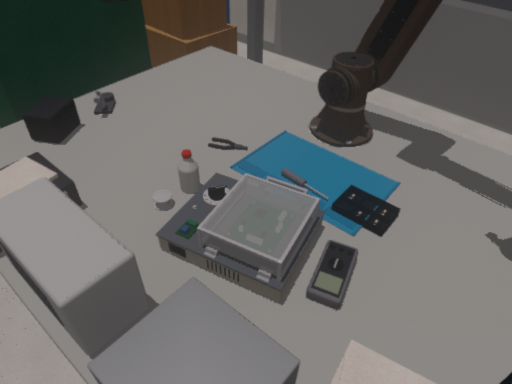

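View pics/wrist0.png

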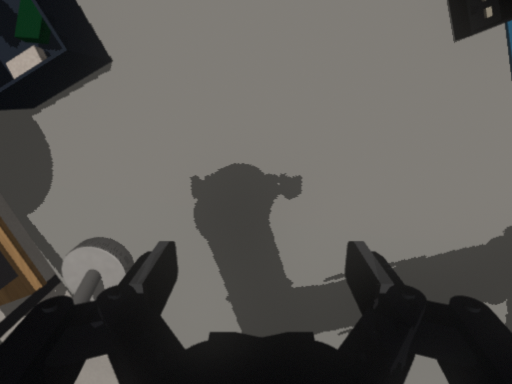

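The scene view shows the tester at about (245,230). The dial is at (215,192) next to the bottle (188,172), the guard handle is at about (288,187), and the hinges are at (208,240) and (264,273). The wrist view doesn't show the tester. I'll zoom in on the scene and side views.

```bash
python3 - <<'E'
from h import *
a=cv2.imread('pics/scene0.png')[130:290,140:340]; cv2.imwrite('pics/c1.png',cv2.resize(a,None,fx=3.7,fy=3.7,interpolation=cv2.INTER_CUBIC))
c=info('scene')
for n,uv,z in[('dial',(216,194),65),('hL',(268,181),98),('hR',(307,190),98),('hinge1',(208,240),60),('hinge2',(264,273),60)]: print(n,onz(c,uv,z).round())
E
```

```text
dial [623. -34.  65.]
hL [516.  62.  98.]
hR [476. 164.  98.]
hinge1 [753.  67.  60.]
hinge2 [739. 232.  60.]
```

View pics/c1.png

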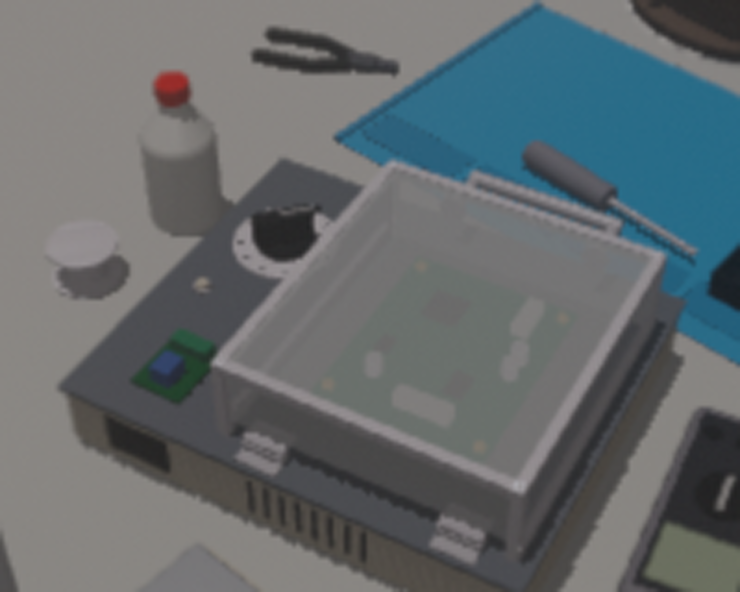

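View pics/side0.png

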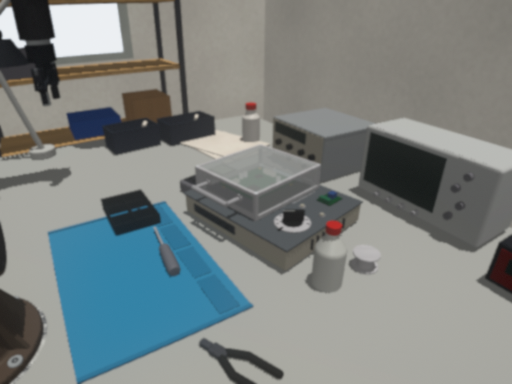

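The crop and side views put the deck corners, guard top corners, handle and dial (crop (285,235)) clearly in sight. I'll fit the tester pose to those points.

```bash
python3 - <<'E'
from h import *
from scipy.optimize import least_squares
c=info('scene'); s=info('side')
f=lambda u,v:(140+(u+.5)/3.7-.5,130+(v+.5)/3.7-.5)
# x as (a,b): a + b*hx
pts=[(c,f(282,160),(-140,0),-170,60),(c,f(65,388),(140,0),-170,60),(c,f(683,305),(-140,0),170,60),
(c,f(393,165),(-225,1),-52,125),(c,f(662,255),(-225,1),158,125),(c,f(520,485),(0,1),158,125),(c,f(222,362),(0,1),-52,125),
(c,f(472,177),(-270,1),-7,102),(c,f(618,228),(-270,1),113,102),
(s,(278,252),(-140,0),-170,57),(s,(362,204),(140,0),-170,60),(s,(262,211),(-225,1),-52,125),(s,(320,173),(0,1),-52,125),(s,(196,167),(-225,1),158,125)]
def W(p,x,y,z):
    C,S=np.cos(p[2]),np.sin(p[2]); return np.array([p[0]+C*x-S*y,p[1]+S*x+C*y,z])
def res(p): return np.concatenate([proj(k,W(p,a+b*p[3],y,z))-uv for k,uv,(a,b),y,z in pts])
r=least_squares(res,[640,80,0.1,125],loss='soft_l1',x_scale=[100,100,1,100]); p=r.x
print(p, res(p).reshape(-1,2).round(1).tolist())
print('handle',W(p,p[3]-270,53,98),'hinge',W(p,p[3],53,60))
d=onz(c,f(285,240),62); print('dial',d, 'plate side',onz(s,(293,222),62))
a=cv2.imread('pics/side0.png')[120:260,180:370]; cv2.imwrite('pics/c2.png',cv2.resize(a,None,fx=4,fy=4,interpolation=cv2.INTER_CUBIC))
E
```

```text
[6.49983077e+02 8.89716339e+01 2.13613929e-01 1.20592521e+02] [[0.4, -0.7], [-1.2, -1.6], [-0.0, -1.0], [-0.8, -0.5], [-0.2, 0.9], [-0.2, 1.3], [-2.2, -0.7], [-0.0, -1.1], [0.8, -0.9], [6.5, -0.2], [-1.1, -2.0], [-7.0, -16.7], [-1.0, -7.5], [-0.0, -0.8]]
handle [492.73582309 109.09365648  98.        ] hinge [756.59903905 166.3317842   60.        ]
dial [621.02565417 -33.99486205  62.        ] plate side [624.57821562 -35.34906275  62.        ]
```

View pics/c2.png

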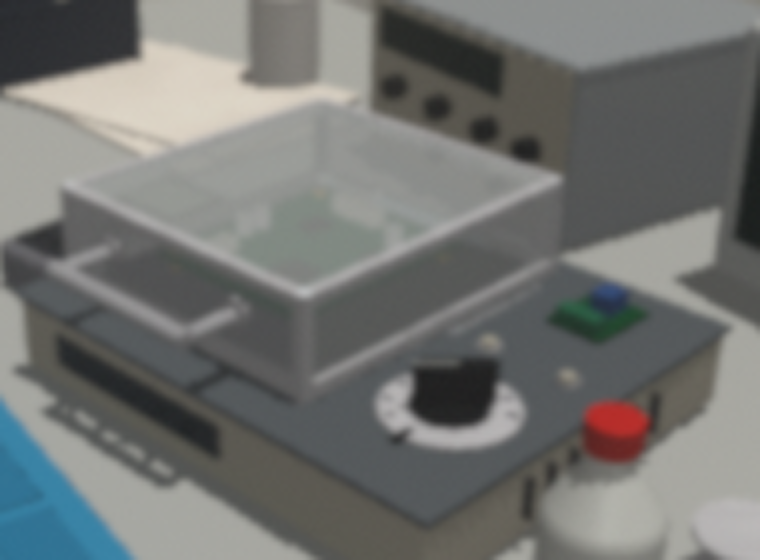

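The side crop shows the zero mark at side pixel about (280,229), with the pointer's white line well clockwise of it. Next I move the wrist camera over the dial.

Call:
{"method": "step_arm", "body": {"moves": [{"tx": 54,"ty": 46,"az": 0.03},{"tx": 107,"ty": 93,"az": 0.06},{"tx": 161,"ty": 139,"az": 0.1},{"tx": 214,"ty": 185,"az": 0.13},{"tx": 268,"ty": 232,"az": 0.16},{"tx": 321,"ty": 278,"az": 0.19},{"tx": 375,"ty": 324,"az": 0.22},{"tx": 428,"ty": 370,"az": 0.26},{"tx": 482,"ty": 417,"az": 0.29},{"tx": 536,"ty": 463,"az": 0.32}], "jaw": 0}}

```text
validation failed for argument at $.mo...
```

Call:
{"method": "step_arm", "body": {"moves": [{},{},{},{},{},{},{},{},{},{}]}}

```text
validation failed for argument at $.mo...
```

```bash
python3 - <<'E'
from h import *
s=arm.sense(); im=eyes.read_camera('wrist'); cv2.imwrite('pics/w1.png',im[:,:,::-1]); np.save('w1.npy',s,allow_pickle=True)
print(s['time_s'],s['position'],R.from_quat(s['orientation']).as_matrix().round(3).tolist(),s['joint_pos'],s['opening'])
E
```

```text
0.15 [242.62777539 629.58929456 303.15109608] [[0.933, -0.36, -0.0], [-0.36, -0.933, -0.001], [0.0, 0.001, -1.0]] [ 1.49110124e+00  3.59248118e-01  1.12327243e-02 -2.27681137e-04
 -1.22408103e+00 -2.88108055e-01] 0.9980278465616191
```

View pics/w1.png

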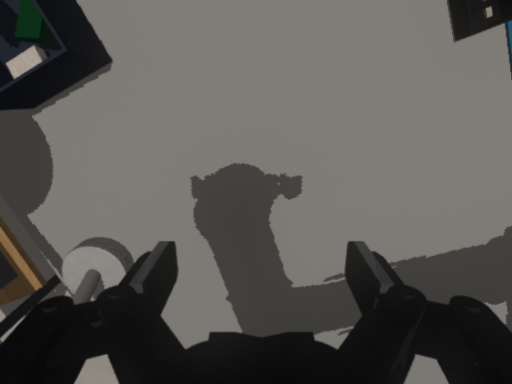

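The move was refused because each row needs every field, so the view hasn't changed. I'll resend it with full rows.

Call:
{"method": "step_arm", "body": {"moves": [{"tx": 54,"ty": 46,"tz": 0,"ax": 0,"ay": 0,"az": 0.03},{"tx": 107,"ty": 93,"tz": 0,"ax": 0,"ay": 0,"az": 0.06},{"tx": 161,"ty": 139,"tz": 0,"ax": 0,"ay": 0,"az": 0.1},{"tx": 214,"ty": 185,"tz": 0,"ax": 0,"ay": 0,"az": 0.13},{"tx": 268,"ty": 232,"tz": 0,"ax": 0,"ay": 0,"az": 0.16},{"tx": 321,"ty": 278,"tz": 0,"ax": 0,"ay": 0,"az": 0.19},{"tx": 375,"ty": 324,"tz": 0,"ax": 0,"ay": 0,"az": 0.22},{"tx": 428,"ty": 370,"tz": 0,"ax": 0,"ay": 0,"az": 0.26},{"tx": 482,"ty": 417,"tz": 0,"ax": 0,"ay": 0,"az": 0.29},{"tx": 536,"ty": 463,"tz": 0,"ax": 0,"ay": 0,"az": 0.32}], "jaw": 0}}

```text
time_s: 1.45
position: [537.6, 76.5, 304.2]
orientation: [0.941, -0.338, 0.0, -0.0]
contact_force: [1.4, 1.1, -0.4]
opening: 0.501
gripper_force: 0.0
```

Call:
{"method": "step_arm", "body": {"moves": [{"tx": 0,"ty": 0,"tz": 0,"ax": 0,"ay": 0,"az": 0},{"tx": 0,"ty": 0,"tz": 0,"ax": 0,"ay": 0,"az": 0},{"tx": 0,"ty": 0,"tz": 0,"ax": 0,"ay": 0,"az": 0},{"tx": 0,"ty": 0,"tz": 0,"ax": 0,"ay": 0,"az": 0},{"tx": 0,"ty": 0,"tz": 0,"ax": 0,"ay": 0,"az": 0},{"tx": 0,"ty": 0,"tz": 0,"ax": 0,"ay": 0,"az": 0},{"tx": 0,"ty": 0,"tz": 0,"ax": 0,"ay": 0,"az": 0},{"tx": 0,"ty": 0,"tz": 0,"ax": 0,"ay": 0,"az": 0},{"tx": 0,"ty": 0,"tz": 0,"ax": 0,"ay": 0,"az": 0},{"tx": 0,"ty": 0,"tz": 0,"ax": 0,"ay": 0,"az": 0}]}}

```text
time_s: 2.7
position: [537.0, 78.4, 303.9]
orientation: [0.941, -0.337, -0.0, 0.0]
contact_force: [0.1, 0.3, -0.5]
opening: 0.502
gripper_force: 0.0
```

```bash
python3 - <<'E'
from h import *
s=arm.sense(); im=eyes.read_camera('wrist'); cv2.imwrite('pics/w2.png',im[:,:,::-1]); np.save('w2.npy',s,allow_pickle=True)
print(s['time_s'],s['position'],s['orientation'],s['joint_pos'],s['opening'])
print(proj(info('wrist',s),np.array([622,-34,62.])))
E
```

```text
2.7 [536.95710309  78.3661775  303.89637743] [ 9.41432238e-01 -3.37202223e-01 -1.39711283e-05  3.09200495e-05] [ 5.06193927e-01  1.41220177e-01 -2.80624972e-01  2.17151135e-05
 -1.14901608e+00  3.76706549e-01] 0.5022047273433213
[293.30530836  32.01840797]
```

View pics/w2.png

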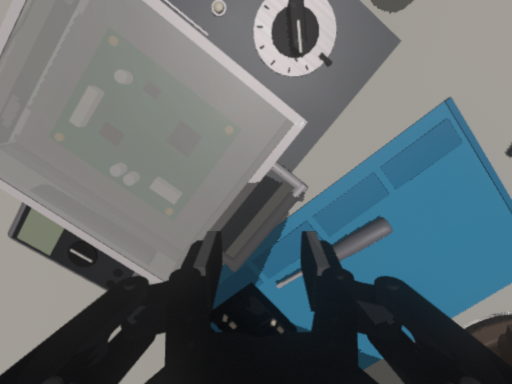

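The wrist view shows the dial plate centred near (296,28), the zero mark at (325,60), and the pointer's white line from (296,18) to (300,52). The guard's front corner is at (303,122), the handle's end at (303,190) and the deck corner at (399,41). I'll refit with these.

```bash
cat > fit.py <<'E'
from h import *
from scipy.optimize import least_squares
s=np.load('w2.npy',allow_pickle=True).item()
w=info('wrist',s); c=info('scene'); sd=info('side')
im=cv2.imread('pics/w2.png'); g=cv2.cvtColor(im,cv2.COLOR_BGR2GRAY)
# white line inside the black knob
n,l,st,ce=cv2.connectedComponentsWithStats((g[:80,270:325]>110).astype(np.uint8))
print([(i,st[i].tolist()) for i in range(1,n)])
n2,l2,st2,ce2=cv2.connectedComponentsWithStats((g[45:75,312:340]<75).astype(np.uint8)); print([(st2[i].tolist(),(ce2[i]+[312,45]).round(1).tolist()) for i in range(1,n2)])
m=(g[:85,245:345]>125).astype(np.uint8); ys,xs=np.nonzero(m); print('plate extents',xs.min()+245,xs.max()+245,ys.max())
f=lambda u,v:(140+(u+.5)/3.7-.5,130+(v+.5)/3.7-.5)
pts=[(c,f(282,160),(-140,0),-170,60),(c,f(65,388),(140,0),-170,60),(c,f(683,305),(-140,0),170,60),
(c,f(393,165),(-225,1),-52,125),(c,f(662,255),(-225,1),158,125),(c,f(520,485),(0,1),158,125),(c,f(222,362),(0,1),-52,125),
(c,f(472,177),(-270,1),-7,102),(c,f(618,228),(-270,1),113,102),
(sd,(286.5,250.5),(-140,0),-170,60),(sd,(362,202),(140,0),-170,60),(sd,(255,193),(-225,1),-52,125),(sd,(320,165),(0,1),-52,125),(sd,(196,167),(-225,1),158,125),
(w,(399,41),(-140,0),-170,60),(w,(304,122),(-225,1),-52,125),(w,(303,190),(-270,1),-6,98)]
def W(p,x,y,z):
    C,S=np.cos(p[2]),np.sin(p[2]); return np.array([p[0]+C*x-S*y,p[1]+S*x+C*y,z])
def res(p): return np.concatenate([proj(k,W(p,a+b*p[3],y,z))-uv for k,uv,(a,b),y,z in pts])
r=least_squares(res,[650,89,0.21,120],loss='soft_l1',x_scale=[100,100,1,100]); p=r.x
if __name__=='__main__':
    print(p, res(p).reshape(-1,2).round(1).tolist())
    print('handle',W(p,p[3]-270,53,98),'hinge',W(p,p[3],53,60))
    tl=lambda P:(np.array([[np.cos(p[2]),np.sin(p[2])],[-np.sin(p[2]),np.cos(p[2])]])@(P[:2]-p[:2])).round(1)
    for nm,uv,z in[('centre',(296,28),62),('zero',(325,60),62),('l0',(296,18),90),('l1',(300,52),90)]:
        P=onz(w,uv,z); print(nm,P.round(1),tl(P))
    a,b=onz(w,(296,18),90),onz(w,(300,52),90); print('pointer deg',np.degrees(np.arctan2(*(b-a)[1::-1])),'zero deg',np.degrees(p[2])+180)
E
python3 fit.py
```

```text
[(1, [0, 0, 55, 80, 2295]), (2, [27, 20, 5, 33, 106])]
[([0, 0, 2, 2, 3], [312.3, 45.3]), ([8, 9, 12, 12, 65], [325.8, 59.9])]
plate extents 245 336 84
[6.51220470e+02 8.81525969e+01 2.17584266e-01 1.17353148e+02] [[-0.4, -0.5], [-1.8, -1.2], [-0.6, -1.1], [-0.9, -1.1], [-0.4, 0.0], [0.1, 0.3], [-1.9, -1.3], [-0.2, -1.7], [0.6, -1.7], [-0.7, 0.1], [-0.5, -0.1], [-0.1, 1.8], [-1.3, 0.8], [-0.6, -0.4], [-2.5, 0.4], [-1.3, 0.3], [0.3, -4.4]]
handle [490.73156925 106.95084965  98.        ] hinge [754.36545147 165.23614923  60.        ]
centre [623.1 -38.1  62. ] [ -54.7 -117.3]
zero [582.2 -43.1  62. ] [ -95.8 -113.3]
l0 [626.9 -37.   90. ] [ -50.8 -116.9]
l1 [603.  -23.2  90. ] [-71.1 -98.3]
pointer deg 150.08083414266264 zero deg 192.4666601299649
```

Everything agrees: dial axis at (620.5,-34.5), pointer at 150° and zero at 192.5°, so the dial reads about 0.74 rad. Next I go over the dial and partway down.

Call:
{"method": "step_arm", "body": {"moves": [{"tx": 34,"ty": 9,"tz": 0,"ax": 0,"ay": 0,"az": -0.04},{"tx": 68,"ty": 17,"tz": 0,"ax": 0,"ay": 0,"az": -0.08},{"tx": 102,"ty": 26,"tz": 10,"ax": 0,"ay": 0,"az": -0.12},{"tx": 136,"ty": 34,"tz": 20,"ax": 0,"ay": 0,"az": -0.165},{"tx": 136,"ty": 34,"tz": 45,"ax": 0,"ay": 0,"az": -0.165},{"tx": 136,"ty": 34,"tz": 70,"ax": 0,"ay": 0,"az": -0.165},{"tx": 136,"ty": 34,"tz": 95,"ax": 0,"ay": 0,"az": -0.165},{"tx": 136,"ty": 34,"tz": 115,"ax": 0,"ay": 0,"az": -0.165},{"tx": 136,"ty": 34,"tz": 125,"ax": 0,"ay": 0,"az": -0.165},{"tx": 136,"ty": 34,"tz": 125,"ax": 0,"ay": 0,"az": -0.165}]}}

```text
time_s: 4.0
position: [620.3, -34.3, 178.4]
orientation: [0.966, -0.258, -0.0, 0.0]
contact_force: [0.4, -1.0, 0.1]
opening: 0.504
gripper_force: 0.0
```

```bash
python3 - <<'E'
from h import *
s=arm.sense(); im=eyes.read_camera('wrist'); cv2.imwrite('pics/w3.png',im[:,:,::-1])
r=R.from_quat(s['orientation']).as_matrix()
print(s['time_s'],s['position'],np.degrees(np.arctan2(r[1,0],r[0,0])))
E
```

```text
4.0 [620.33002398 -34.26235757 178.44942484] -29.956616589206327
```

View pics/w3.png

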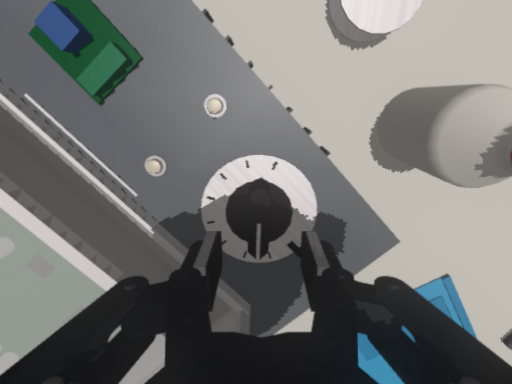

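The knob bar lies straight between the fingers (bar at column 259, fingers 213–315), with the pointer end towards the hand. I go down and grip.

Call:
{"method": "step_arm", "body": {"moves": [{"tx": 0,"ty": 0,"tz": 12,"ax": 0,"ay": 0,"az": 0},{"tx": 0,"ty": 0,"tz": 24,"ax": 0,"ay": 0,"az": 0},{"tx": 0,"ty": 0,"tz": 32,"ax": 0,"ay": 0,"az": 0},{"tx": 0,"ty": 0,"tz": 35,"ax": 0,"ay": 0,"az": 0},{"tx": 0,"ty": 0,"tz": 35,"ax": 0,"ay": 0,"az": 0},{"tx": 0,"ty": 0,"tz": 35,"ax": 0,"ay": 0,"az": 0},{"tx": 0,"ty": 0,"tz": 35,"ax": 0,"ay": 0,"az": 0},{"tx": 0,"ty": 0,"tz": 35,"ax": 0,"ay": 0,"az": 0},{"tx": 0,"ty": 0,"tz": 35,"ax": 0,"ay": 0,"az": 0},{"tx": 0,"ty": 0,"tz": 35,"ax": 0,"ay": 0,"az": 0}]}}

```text
time_s: 5.3
position: [620.5, -34.1, 143.9]
orientation: [0.966, -0.258, 0.0, -0.0]
contact_force: [0.0, -0.4, 0.9]
opening: 0.503
gripper_force: 0.0
```

Call:
{"method": "step_arm", "body": {"moves": [{"tx": 0,"ty": 0,"tz": 0,"ax": 0,"ay": 0,"az": 0},{"tx": 0,"ty": 0,"tz": 0,"ax": 0,"ay": 0,"az": 0},{"tx": 0,"ty": 0,"tz": 0,"ax": 0,"ay": 0,"az": 0},{"tx": 0,"ty": 0,"tz": 0,"ax": 0,"ay": 0,"az": 0},{"tx": 0,"ty": 0,"tz": 0,"ax": 0,"ay": 0,"az": 0},{"tx": 0,"ty": 0,"tz": 0,"ax": 0,"ay": 0,"az": 0},{"tx": 0,"ty": 0,"tz": 0,"ax": 0,"ay": 0,"az": 0},{"tx": 0,"ty": 0,"tz": 0,"ax": 0,"ay": 0,"az": 0},{"tx": 0,"ty": 0,"tz": 0,"ax": 0,"ay": 0,"az": 0},{"tx": 0,"ty": 0,"tz": 0,"ax": 0,"ay": 0,"az": 0}], "jaw": -1, "grip_force": 25}}

```text
time_s: 6.55
position: [620.9, -33.2, 144.1]
orientation: [0.966, -0.258, 0.0, -0.001]
contact_force: [-0.1, 4.6, 0.6]
opening: 0.145
gripper_force: 29.1
```

Gripped on about 13 mm. I turn it back by 0.74 rad, anticlockwise from above.

Call:
{"method": "step_arm", "body": {"moves": [{"tx": 0,"ty": 0,"tz": 0,"ax": 0,"ay": 0,"az": -0.1},{"tx": 0,"ty": 0,"tz": 0,"ax": 0,"ay": 0,"az": -0.2},{"tx": 0,"ty": 0,"tz": 0,"ax": 0,"ay": 0,"az": -0.3},{"tx": 0,"ty": 0,"tz": 0,"ax": 0,"ay": 0,"az": -0.4},{"tx": 0,"ty": 0,"tz": 0,"ax": 0,"ay": 0,"az": -0.5},{"tx": 0,"ty": 0,"tz": 0,"ax": 0,"ay": 0,"az": -0.6},{"tx": 0,"ty": 0,"tz": 0,"ax": 0,"ay": 0,"az": -0.7},{"tx": 0,"ty": 0,"tz": 0,"ax": 0,"ay": 0,"az": -0.74},{"tx": 0,"ty": 0,"tz": 0,"ax": 0,"ay": 0,"az": -0.74},{"tx": 0,"ty": 0,"tz": 0,"ax": 0,"ay": 0,"az": -0.74}]}}

```text
time_s: 7.8
position: [620.9, -34.0, 144.1]
orientation: [0.994, 0.108, 0.0, 0.0]
contact_force: [1.0, 0.5, 0.3]
opening: 0.145
gripper_force: 29.1
```

Call:
{"method": "step_arm", "body": {"moves": [{"tx": 0,"ty": 0,"tz": 0,"ax": 0,"ay": 0,"az": 0},{"tx": 0,"ty": 0,"tz": 0,"ax": 0,"ay": 0,"az": 0},{"tx": 0,"ty": 0,"tz": 0,"ax": 0,"ay": 0,"az": 0},{"tx": 0,"ty": 0,"tz": 0,"ax": 0,"ay": 0,"az": 0},{"tx": 0,"ty": 0,"tz": 0,"ax": 0,"ay": 0,"az": 0},{"tx": 0,"ty": 0,"tz": 0,"ax": 0,"ay": 0,"az": 0},{"tx": 0,"ty": 0,"tz": 0,"ax": 0,"ay": 0,"az": 0},{"tx": 0,"ty": 0,"tz": -12,"ax": 0,"ay": 0,"az": 0},{"tx": 0,"ty": 0,"tz": -30,"ax": 0,"ay": 0,"az": 0},{"tx": 0,"ty": 0,"tz": -40,"ax": 0,"ay": 0,"az": 0}], "jaw": 0}}

```text
time_s: 9.05
position: [621.2, -34.1, 186.2]
orientation: [0.994, 0.109, 0.001, -0.0]
contact_force: [0.0, -0.6, 0.2]
opening: 0.503
gripper_force: 0.0
```

```bash
python3 - <<'E'
from h import *
s=arm.sense(); im=eyes.read_camera('wrist'); cv2.imwrite('pics/w4.png',im[:,:,::-1]);np.save('w4.npy',s,allow_pickle=True)
r=R.from_quat(s['orientation']).as_matrix()
print(s['time_s'],s['position'],np.degrees(np.arctan2(r[1,0],r[0,0])),s['joint_pos'])
E
```

```text
9.05 [621.21233418 -34.061451   186.20863063] 12.458133116446415 [ 2.58780470e-01  3.68066013e-01 -2.62293200e-01  3.98786154e-04
 -9.37776318e-01  1.52921553e+00]
```

View pics/w4.png

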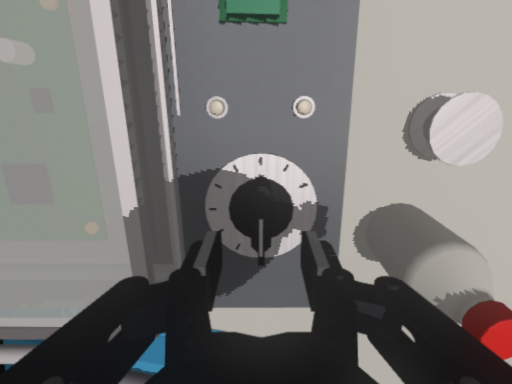

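The pointer's white line (column 261) lies straight on the zero mark at (261,262). The deck's front edge is level at row 307, so the dial is at zero. The handle bar shows at the lower left, about (20,355), and I use it to check the handle's position.

```bash
python3 - <<'E'
import contextlib,io
with contextlib.redirect_stdout(io.StringIO()): from fit import *
s=np.load('w4.npy',allow_pickle=True).item(); w=info('wrist',s)
tl=lambda P:(np.array([[np.cos(p[2]),np.sin(p[2])],[-np.sin(p[2]),np.cos(p[2])]])@(P[:2]-p[:2])).round(1)
g=cv2.cvtColor(cv2.imread('pics/w4.png'),cv2.COLOR_BGR2GRAY); print(g[310:384:2,10].tolist(), g[310:384:2,25].tolist())
print('pred px',proj(w,W(p,p[3]-270,53,98)),proj(w,W(p,p[3]-270,0,98)))
for v in(355,356,380): print(v,tl(onz(w,(15,v),98)))
print('front edge',tl(onz(w,(230,307),60)),'zero',tl(onz(w,(261,262),62)))
E
```

```text
[143, 143, 142, 143, 160, 163, 162, 162, 133, 94, 98, 98, 99, 99, 97, 64, 63, 65, 69, 92, 115, 134, 148, 159, 167, 170, 166, 79, 50, 22, 16, 20, 20, 17, 17, 20, 20] [145, 143, 142, 142, 160, 162, 162, 162, 141, 95, 98, 99, 98, 98, 97, 59, 62, 65, 70, 89, 115, 133, 137, 34, 20, 19, 21, 20, 20, 20, 19, 20, 17, 21, 19, 19, 21]
pred px [ 24.41628226 353.52530806] [ 98.57657024 354.32727359]
355 [-154.3   60.2]
356 [-155.3   60.4]
380 [-178.1   66.4]
front edge [-143.4  -89.4] zero [-100.1 -114.6]
```

Call:
{"method": "step_arm", "body": {"moves": [{"tx": 0,"ty": 0,"tz": -30,"ax": 0,"ay": 0,"az": 0.1},{"tx": 0,"ty": 0,"tz": -60,"ax": 0,"ay": 0,"az": 0.25},{"tx": -10,"ty": -17,"tz": -70,"ax": 0,"ay": 0,"az": 0.42},{"tx": -24,"ty": -41,"tz": -75,"ax": 0,"ay": 0,"az": 0.6},{"tx": -38,"ty": -65,"tz": -75,"ax": 0,"ay": 0,"az": 0.78},{"tx": -52,"ty": -89,"tz": -75,"ax": 0,"ay": 0,"az": 0.96},{"tx": -66,"ty": -113,"tz": -75,"ax": 0,"ay": 0,"az": 1.14},{"tx": -80,"ty": -137,"tz": -75,"ax": 0,"ay": 0,"az": 1.32},{"tx": -90,"ty": -155,"tz": -75,"ax": 0,"ay": 0,"az": 1.48},{"tx": -96,"ty": -166,"tz": -75,"ax": 0,"ay": 0,"az": 1.57}]}}

```text
time_s: 10.35
position: [490.2, 107.9, 259.4]
orientation: [0.779, -0.627, 0.0, -0.0]
contact_force: [0.7, -0.1, 0.1]
opening: 0.498
gripper_force: 0.0
```

The handle's prediction matches within 2 mm. I narrow the jaw and descend over the bar.

Call:
{"method": "step_arm", "body": {"moves": [{"tx": 0,"ty": 0,"tz": 10,"ax": 0,"ay": 0,"az": 0},{"tx": 0,"ty": 0,"tz": 25,"ax": 0,"ay": 0,"az": 0},{"tx": 0,"ty": 0,"tz": 45,"ax": 0,"ay": 0,"az": 0},{"tx": 0,"ty": 0,"tz": 60,"ax": 0,"ay": 0,"az": 0},{"tx": 0,"ty": 0,"tz": 75,"ax": 0,"ay": 0,"az": 0},{"tx": 0,"ty": 0,"tz": 88,"ax": 0,"ay": 0,"az": 0},{"tx": 0,"ty": 0,"tz": 98,"ax": 0,"ay": 0,"az": 0},{"tx": 0,"ty": 0,"tz": 106,"ax": 0,"ay": 0,"az": 0},{"tx": 0,"ty": 0,"tz": 108,"ax": 0,"ay": 0,"az": 0},{"tx": 0,"ty": 0,"tz": 108,"ax": 0,"ay": 0,"az": 0}], "jaw": -0.2}}

```text
time_s: 11.6
position: [491.1, 107.4, 151.1]
orientation: [0.78, -0.626, 0.0, -0.0]
contact_force: [-0.2, 0.2, 0.5]
opening: 0.4
gripper_force: 0.0
```

Call:
{"method": "step_arm", "body": {"moves": [{"tx": 0,"ty": 0,"tz": 0,"ax": 0,"ay": 0,"az": 0},{"tx": 0,"ty": 0,"tz": 0,"ax": 0,"ay": 0,"az": 0},{"tx": 0,"ty": 0,"tz": 0,"ax": 0,"ay": 0,"az": 0},{"tx": 0,"ty": 0,"tz": 0,"ax": 0,"ay": 0,"az": 0},{"tx": 0,"ty": 0,"tz": 0,"ax": 0,"ay": 0,"az": 0},{"tx": 0,"ty": 0,"tz": 0,"ax": 0,"ay": 0,"az": 0},{"tx": 0,"ty": 0,"tz": 0,"ax": 0,"ay": 0,"az": 0},{"tx": 0,"ty": 0,"tz": 0,"ax": 0,"ay": 0,"az": 0},{"tx": 0,"ty": 0,"tz": 0,"ax": 0,"ay": 0,"az": 0},{"tx": 0,"ty": 0,"tz": 0,"ax": 0,"ay": 0,"az": 0}], "jaw": -1, "grip_force": 50}}

```text
time_s: 12.85
position: [492.8, 107.9, 151.7]
orientation: [0.78, -0.626, 0.001, -0.002]
contact_force: [7.7, -1.8, -3.8]
opening: 0.124
gripper_force: 48.6
```

```bash
python3 - <<'E'
from h import *
s=arm.sense(); print(s['time_s'],s['position'],s['joint_pos'],s['contact_force'],s['opening'])
r=R.from_quat(s['orientation']).as_matrix(); print(r.round(3).tolist())
# arc in tool axes (dx tester fwd, dz up), from shut handle (-270,38)
for a in (5,10,15,20,25,30,35,40,45,50):
    A=np.radians(a); dx=-270*np.cos(A)+38*np.sin(A)+270; dz=270*np.sin(A)+38*np.cos(A)-38
    d=np.array([dx*np.cos(.2176),dx*np.sin(.2176),dz]); print(a,(r.T@d).round(1))
E
```

```text
12.85 [492.8169936  107.89021972 151.69244337] [ 0.60622124  0.2364479  -0.56019492  0.00155597 -0.77007692 -0.38867849] [ 7.6881162  -1.80688887 -3.75215953] 0.12357672925614975
[[0.217, -0.976, 0.004], [-0.976, -0.217, 0.001], [-0.001, -0.004, -1.0]]
5 [ -0.   -4.4 -23.4]
10 [ -0.  -10.9 -46.3]
15 [ -0.  -19.3 -68.5]
20 [ -0.  -29.7 -89.9]
25 [  -0.   -41.8 -110.4]
30 [  -0.   -55.7 -129.7]
35 [  -0.   -71.2 -147.7]
40 [   0.   -88.3 -164.3]
45 [   0.  -106.7 -179.3]
50 [   0.  -126.4 -192.7]
```

Gripped on the bar. I lift along the arc to 20° first, then check.

Call:
{"method": "step_arm", "body": {"moves": [{"tx": 0,"ty": -3,"tz": -9,"ax": 0,"ay": 0,"az": 0},{"tx": 0,"ty": -5,"tz": -19,"ax": 0,"ay": 0,"az": 0},{"tx": 0,"ty": -7,"tz": -28,"ax": 0,"ay": 0,"az": 0},{"tx": 0,"ty": -10,"tz": -37,"ax": 0,"ay": 0,"az": 0},{"tx": 0,"ty": -13,"tz": -46,"ax": 0,"ay": 0,"az": 0},{"tx": 0,"ty": -16,"tz": -55,"ax": 0,"ay": 0,"az": 0},{"tx": 0,"ty": -19,"tz": -64,"ax": 0,"ay": 0,"az": 0},{"tx": 0,"ty": -23,"tz": -73,"ax": 0,"ay": 0,"az": 0},{"tx": 0,"ty": -27,"tz": -82,"ax": 0,"ay": 0,"az": 0},{"tx": 0,"ty": -31,"tz": -90,"ax": 0,"ay": 0,"az": 0}]}}

```text
time_s: 14.1
position: [520.7, 114.0, 241.1]
orientation: [0.78, -0.626, -0.001, 0.001]
contact_force: [-3.4, 5.3, -2.7]
opening: 0.121
gripper_force: 48.9
```

Call:
{"method": "step_arm", "body": {"moves": [{"tx": 0,"ty": -5,"tz": -8,"ax": 0,"ay": 0,"az": 0},{"tx": 0,"ty": -10,"tz": -16,"ax": 0,"ay": 0,"az": 0},{"tx": 0,"ty": -15,"tz": -24,"ax": 0,"ay": 0,"az": 0},{"tx": 0,"ty": -20,"tz": -32,"ax": 0,"ay": 0,"az": 0},{"tx": 0,"ty": -26,"tz": -40,"ax": 0,"ay": 0,"az": 0},{"tx": 0,"ty": -32,"tz": -47,"ax": 0,"ay": 0,"az": 0},{"tx": 0,"ty": -38,"tz": -54,"ax": 0,"ay": 0,"az": 0},{"tx": 0,"ty": -45,"tz": -61,"ax": 0,"ay": 0,"az": 0},{"tx": 0,"ty": -52,"tz": -68,"ax": 0,"ay": 0,"az": 0},{"tx": 0,"ty": -59,"tz": -74,"ax": 0,"ay": 0,"az": 0}]}}

```text
time_s: 15.35
position: [575.6, 126.3, 316.4]
orientation: [0.78, -0.626, -0.002, 0.002]
contact_force: [-22.2, 7.1, 18.0]
opening: 0.117
gripper_force: 49.9
```

Call:
{"method": "step_arm", "body": {"moves": [{"tx": 0,"ty": -5,"tz": -4,"ax": 0,"ay": 0,"az": 0},{"tx": 0,"ty": -11,"tz": -9,"ax": 0,"ay": 0,"az": 0},{"tx": 0,"ty": -18,"tz": -15,"ax": 0,"ay": 0,"az": 0},{"tx": 0,"ty": -24,"tz": -19,"ax": 0,"ay": 0,"az": 0},{"tx": 0,"ty": -30,"tz": -23,"ax": 0,"ay": 0,"az": 0},{"tx": 0,"ty": -35,"tz": -26,"ax": 0,"ay": 0,"az": 0},{"tx": 0,"ty": -38,"tz": -28,"ax": 0,"ay": 0,"az": 0},{"tx": 0,"ty": -38,"tz": -28,"ax": 0,"ay": 0,"az": 0},{"tx": 0,"ty": -38,"tz": -28,"ax": 0,"ay": 0,"az": 0},{"tx": 0,"ty": -38,"tz": -28,"ax": 0,"ay": 0,"az": 0}]}}

```text
time_s: 16.6
position: [614.9, 134.6, 347.1]
orientation: [0.78, -0.626, 0.001, -0.0]
contact_force: [-14.6, 2.6, 18.3]
opening: 0.116
gripper_force: 51.7
```

```bash
python3 - <<'E'
import contextlib,io
with contextlib.redirect_stdout(io.StringIO()): from fit import *
s=arm.sense(); print(s['time_s'],s['position'],s['contact_force'],s['opening'],s['gripper_force'],abs(s['qd']).max())
im=eyes.read_camera('side')[:,:,::-1].copy(); im2=eyes.read_camera('scene')[:,:,::-1].copy()
P=s['position']-[0,0,54]; d=P-W(p,p[3],53,60); dx=d[0]*np.cos(p[2])+d[1]*np.sin(p[2])
print('rel hinge',dx,d[2],'r',np.hypot(dx,d[2]),'angle',np.degrees(np.arctan2(d[2],-dx)-np.arctan2(38,270)))
print('handle y off',-d[0]*np.sin(p[2])+d[1]*np.cos(p[2]))
for k,i in((sd,im),(c,im2)):
    for A,col in((44,(255,0,0)),(50,(0,255,0)),(56,(0,0,255))):
        A=np.radians(A)
        for y in(-52,158):
            q=proj(k,W(p,p[3]-225*np.cos(A)+65*np.sin(A),y,60+225*np.sin(A)+65*np.cos(A)))
            cv2.drawMarker(i,tuple(int(v) for v in q.round()),col,cv2.MARKER_CROSS,5,1)
a=cv2.resize(im[60:260,150:370],None,fx=1.8,fy=1.8,interpolation=cv2.INTER_CUBIC); b=cv2.resize(im2[90:290,120:340],None,fx=1.8,fy=1.8,interpolation=cv2.INTER_CUBIC)
cv2.imwrite('pics/end.png',np.hstack([a,b]))
E
```

```text
16.6 [614.87085112 134.58666391 347.05137487] [-14.64308563   2.61105641  18.33136242] 0.11563463342465463 51.67340576648712 0.0018243467961598827
rel hinge -143.24384767738957 233.05137486587535 r 273.55391282944197 angle 50.4120157480546
handle y off 0.30697081159062733
```

View pics/end.png

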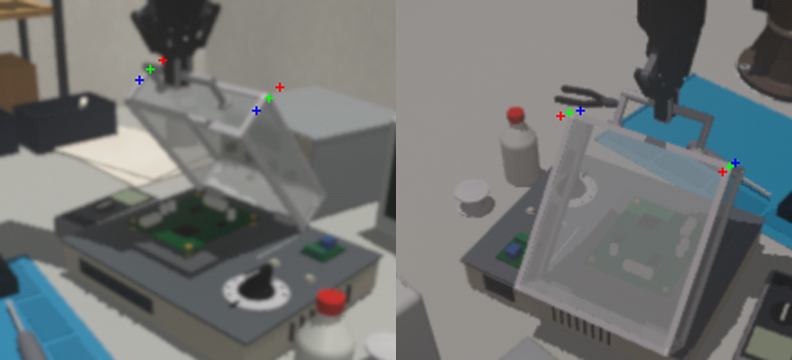

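The end view shows both guard corners on the green 50° markers in each picture: side (268,98), scene (570,113) and (733,166). The dial is still on its mark, nothing has been moved, and the arm is steady, so I hand it in.

```bash
python3 -c "
from cell import workorder; print(workorder.hand_in())"
```

```text
the job is handed in; nothing more can be done
None
```

The job is handed in: the dial is back on the zero mark, and the gripper holds the guard steady at about 50° by my measurement. The hand-in returned no verdict.

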